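Unload a solar coupon from the test jig

TASK

The solar coupon on the test jig has been measured: swing the spring-loaded contact finger with the cross-bar handle up until it stays open by itself, and only then take the coupon out of the jig, where just its short ends are free. The storage carriers leave only the long sides free, so first lay it flat on the green mat and let go to change your grip, then set it down flat in the empty white carrier. Never let the coupon drop, leave the finger open for the next sample, and leave everything else where it is.

Things in the scene. Friction and masses are not known exactly. Their poses are not given: they have to be found in the camera images.
- finger_hinge (a point): fixed point on the test jig (aluminium base plate 150 x 160 x 10 mm): middle of the contact finger's hinge pin, 58 mm above the table. Its x axis is the hinge line; its -y axis points level from the hinge to the gold chuck block, whose centre is 78 mm away in plan; z up. The clevis around the hinge is 66 mm high; four binding posts beyond it are 32 mm high
- chuck_top (a point): centre of the top of the jig's gold chuck, 28 mm above the table, 54 mm long (x); axes as for finger_hinge. The coupon lies on it between two black fences, 37 mm above the table, that cover both its long sides; its short ends are free and overhang the chuck by about 6 mm, 18 mm above the base plate
- finger_bar (a point): centre of the contact finger's black cross-bar handle: round, 14 mm thick, 36 mm long, red end faces, its axis (x) parallel to the hinge line. Finger down: 90 mm out from the hinge, 12 mm above it, 70 mm above the table, 35 mm above the coupon. It sticks out 11 mm to each side of the steel finger under it (14 mm wide, 9 mm thick); below those overhangs it is free down to the coupon
- finger (a joint): swing of the contact finger (rad): 0 with its brass pin pressing on the coupon (about 3.5 N), growing as the bar rises and swings back over the hinge; 1.75 fully open, leaning back 10 degrees past upright. An over-centre spring pulls it down below 0.75 rad (about 3 N to lift at the bar, less as it rises); beyond about 0.85 rad it throws the finger open and keeps it open
- coupon_center (a point): centre of the solar coupon on the jig, a rigid dark blue glass laminate 66 x 50 x 7 mm with three silver lines, about 58 g. x along its 66 mm length, y along its 50 mm width, z up when it lies flat; on the chuck the centre is 31.5 mm above the table
- mat_top (a point): centre of the upper face of the green mat, 150 x 105 mm (x, y), 2 mm above the table, clear and flat
- pocket (a point): in the empty white carrier (green marks on its ends): where the coupon's centre lies when seated, 12.5 mm above the table; x along the carrier's and coupon's length, z up. The pocket is 71 x 55 mm, its floor pad (60 x 40) 9 mm above the table; end walls and corner pieces rise to 23 mm; both long sides have a 49 mm wide cut-out, open outwards and down to 5 mm above the table
- coupon_stored_center (a point): centre of another, almost black coupon of the same size, lying in the dark grey carrier with orange marks (same shape as the white one); leave it alone
- tweezers: steel tweezers 140 mm long, 6 mm high, lying on the table; a bystander. Origin at the underside, near the middle
- glasses: yellow safety glasses, 140 mm wide, 45 mm high, standing on the table; a bystander. Origin under the lens middle
- solvent_bottle: clear bottle with blue cap, 54 mm across, 135 mm high; a bystander. Origin at its foot
- paste_jar: amber jar with white cap, 48 mm across, 45 mm high; a bystander. Origin at its foot
- reference_cell: aluminium disc 56 mm across, 15 mm high with a small blue square on top; a bystander. Origin at its underside
- screwdriver: screwdriver with green handle, 170 mm long; a bystander. Origin at the underside
Not all that is in view belongs to the job. What is shaped like the part that bears finger_hinge but purple is not meant.

How it is judged (in metres and radians):
On the way, in this order (a step that is already met when the one before it is completed fails the run):
1. the contact finger is swung up and stays open (1.2 rad or more) with the robot off it, the coupon still in the jig (value of joint finger above 1.2 rad and contact force between the fingers and finger below 0.05 N and distance of coupon_center from where it was at the start of the episode below 0.008 m), for 0.2 s.
2. the coupon lies flat on the green mat, let go (x of coupon_center in the frame of mat_top between -0.065 and 0.065 m and y of coupon_center in the frame of mat_top between -0.045 and 0.045 m and z of coupon_center in the frame of mat_top below 0.0055 m and angle between coupon_center's own z axis and vertical below 0.05 rad and contact force between the fingers and coupon below 0.05 N), for 0.2 s.
At the end, for the whole second after the job is handed in: the coupon lies flat (within 3.5 degrees) and at rest on the floor of the white carrier's pocket (centre within 5 mm of the pocket's centre, no more than 2.5 mm high), and the finger stands open (1.2 rad or more) (x of coupon_center in the frame of pocket between -0.005 and 0.005 m and y of coupon_center in the frame of pocket between -0.005 and 0.005 m and z of coupon_center in the frame of pocket below 0.0025 m and angle between coupon_center's own z axis and vertical below 0.06 rad and linear speed of coupon below 0.02 m/s and value of joint finger above 1.2 rad); the robot touches nothing.
It fails at once if the coupon is pulled or pushed more than 8 mm while the finger is not open (distance of coupon_center from where it was at the start of the episode above 0.008 m and value of joint finger below 1 rad).
It fails at once if the coupon is dropped: it falls free from more than about 6 mm (contact force between the fingers and coupon below 0.01 N and linear speed of coupon above 0.35 m/s).
It fails at once if the stored coupon is shifted by more than 8 mm (distance of coupon_stored_center from where it was at the start of the episode above 0.008 m).
It fails at once if a bystander is shifted by more than 30 mm (distance of any of tweezers, glasses, solvent_bottle, paste_jar, reference_cell, screwdriver from where it was at the start of the episode above 0.03 m).
It also fails if it takes over 72 s, if anything falls off the work surface, if the arm or the gripper's body presses on something with over 40 N, if the wrist force passes 120 N, or if a joint passes its speed limit or range.

ROBOT

A 6-joint arm with a two-finger parallel gripper is mounted at the origin on the work surface. World frame = base frame: x ahead of the robot, y to its left, z up, the work surface at z = 0. Lengths are in m, angles in degrees, forces in N, time in s.
With the tool pointing down it reaches from about 0.35 to 0.875 m from the base axis. Payload 4.2 kg.
Tool frame: the origin (TCP) lies midway between the tips of the shut fingers; the grasp point (between the pads) lies 19 mm behind it; z points along the fingers, y is the direction in which the jaws open and shut (so a half turn about z gives the same grasp; the last joint's range is limited). The gripper opens to 87 mm and grips with 3 to 60 N. Pads are 19 mm wide; open, the fingers measure 117 mm over their backs; the gripper's body (75 mm by 190 mm) begins 51 mm behind the grasp point.
Start: joints at [-49.469, 22.042, 0.453, 0, -68.411, -14.817], TCP at [0.271, -0.563, 0.223] pointing down, gripper open.
Joint ranges: [-179.83, 179.83], [-69.29, 118.12], [-61.27, 80.66], [-181.25, 117.63], [-171.15, -9.14], [-177.46, 177.46]. Speed limits (degrees/s): [159.86, 159.86, 180, 180, 180, 180].

INTERFACE

Orientations are given as a 3x3 rotation matrix whose columns are the frame's x, y, z axes.
In Python, from station import sense, capture, calibration, finish_job gives the robot as it stands.
- The arm moves only by the tool carry_out, never from a script. Its argument "commands" is one flat list of numbers, 6 for each row, row after row: the shift along the tool's x, y, z in mm, then the turn, a rotation vector about the tool's x, y, z in rad. A call has 1 to 5 rows; each row shifts and turns the pose as measured when the row begins, along the tool's axes as they then stand; what a row does not reach is not made up. A row lasts 1/8 s, in which the tool goes at most 62.5 mm and 10.7 degrees, less where a joint would pass 70% of its speed; a pose out of reach is approached as far as the arm can. A call is refused whole if a number of a shift passes 62.5 or a number of a turn 0.188, either way. A call with a gripper value outside its range is refused whole. "grip" is the finger opening in mm, from 0 to 87, set as the call begins (left out, the last holds). The fingers move at their own pace and stop on an object; the grip force is fixed at half the most. Time passes only in rows, so rows that do not move let the fingers close. It gives the time, the measured TCP pose, the force and the opening at its end, in the units of the state.
- sense(): the state, without advancing time (a new reading comes with each control period).
- capture(name): name is "scene" or "top" or "wrist"; returns the picture (400x640x3 uint8, red, green, blue); there is no depth.
- calibration(name): a dict with "fx", "fy", "cx", "cy" (pixels), "rvec" (rotation vector, rad) and "tvec" (3), from world to camera coordinates, as OpenCV has them. Camera axes: x right, y down, z forward; pixel columns grow to the right and rows downward; lengths in m; the calibration is good to about 2 mm. A picture is of the moment at which its call begins: read the wrist's pose just before it. calibration takes no time and is no camera call; for the wrist camera it gives the pose at the moment of the call.
- finish_job(): hands the job in, once; it reports no verdict.
The state is a dict: "time_s": time; "joints": joint angles; "joint_velocities": joint speeds; "effort": joint torques, N m; "tcp_pos": TCP position; "ee_rot": TCP orientation; "wrist_force": force on the tool from outside, world axes, zero at the start; "moment": the same for the moment, N m; "gripper_width": opening from 0.0 (shut) to 1.0 (fully open).
Only numpy, scipy, OpenCV 4.12 (cv2) and the standard library are available. Lean on these libraries where they do the work, as an engineer would, in place of code of your own. Each camera call takes 0.05 s, during which the arm holds its last target.

## Working session

There is one attempt and no reset: what is moved stays moved. The work goes in short steps, Python scripts to look and compute and a tool call to move; the robot and the scene stay as the last step left them, time stands still between calls to the robot, and variables do not carry over. Pictures are saved under pics/ and viewed, and the job is handed in when it is done.

Besides the shell and the picture viewer there is one more tool, called after "Emit:" by a JSON object that holds its "op" and its "data", one argument or row to a line. carry_out: Moves the arm, as the interface text tells. Its arguments: {"type":"object","properties":{"commands":{"type":"array"},"grip":{"type":"number"}},"required":["commands"]}

```bash
mkdir -p pics; ls; cat > h.py <<'E'
import numpy as np, cv2
from station import sense, capture, calibration
def snap(cam,name):
    im=capture(cam); cv2.imwrite(f'pics/{name}.png',im[:,:,::-1]); return im
def K(c): return np.array([[c['fx'],0,c['cx']],[0,c['fy'],c['cy']],[0,0,1]])
def proj(c,P):
    p,_=cv2.projectPoints(np.array(P,float).reshape(-1,3),np.array(c['rvec'],float),np.array(c['tvec'],float),K(c),None); return p.reshape(-1,2)
def back(c,uv,z):
    R,_=cv2.Rodrigues(np.array(c['rvec'],float)); t=np.array(c['tvec'],float).ravel()
    o=-R.T@t
    out=[]
    for u,v in np.atleast_2d(uv):
        d=R.T@np.array([(u-c['cx'])/c['fx'],(v-c['cy'])/c['fy'],1]); out.append(o+d*(z-o[2])/d[2])
    return np.array(out)
E
python3 - <<'E'
from h import *
for c in ("scene","top","wrist"):
    k=calibration(c); R,_=cv2.Rodrigues(np.array(k['rvec'],float)); print(c,k['fx'],-R.T@np.array(k['tvec']).ravel(),R[2])
    snap(c,c+'0')
s=sense(); print(s)
E
```

```text
pics
scene 463.0108659046758 [1.07423088 0.79101765 0.79531401] [-0.51126704 -0.59014742 -0.62476559]
top 517.6618613826872 [0.25524034 0.08897979 1.26082154] [ 0.18337671  0.0056889  -0.98302625]
wrist 332.029464649811 [ 0.20020909 -0.59756556  0.38456742] [ 0.25640192  0.12632076 -0.95828029]
{'time_s': 0.15, 'joints': array([-4.94693382e+01,  2.20819339e+01,  3.98692497e-01, -1.85738082e-02,
       -6.84117683e+01, -1.48187964e+01]), 'joint_velocities': array([-0.02270077, -0.20262593,  0.24259749,  0.1108544 ,  0.03866442,
       -0.03720454]), 'effort': array([ 6.28204489e-04, -3.91053200e+01,  1.87586921e+01,  4.22229677e+00,
        1.23886799e-02, -1.36285407e-04]), 'tcp_pos': array([ 0.27098907, -0.56270271,  0.22170876]), 'ee_rot': array([[-9.01038988e-01, -4.33737273e-01, -8.48491071e-04],
       [-4.33738082e-01,  9.01037821e-01,  1.45622764e-03],
       [ 1.32902340e-04,  1.68014077e-03, -9.99998580e-01]]), 'wrist_force': array([0.52217165, 0.68714953, 0.27356814]), 'moment': array([0.01924692, 0.06456301, 0.02405323]), 'gripper_width': 0.9986020005132884}
```

View pics/top0.png

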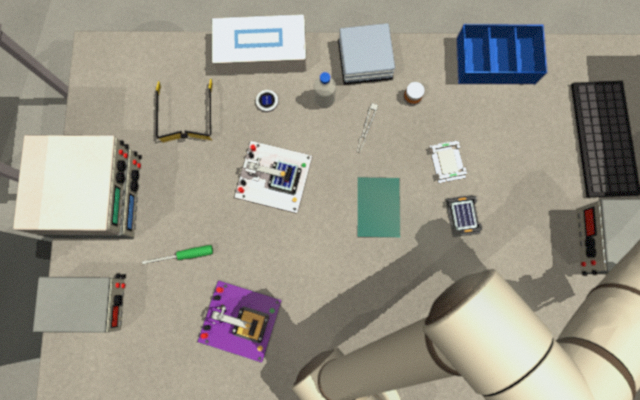

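View pics/scene0.png

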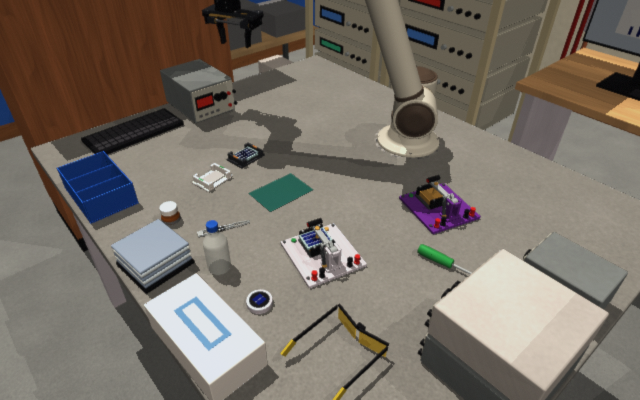

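View pics/wrist0.png

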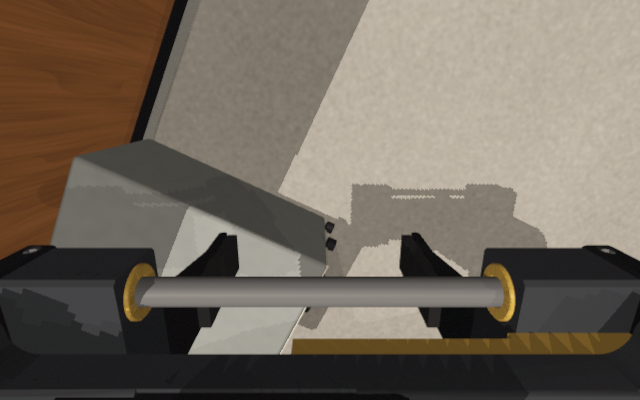

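The white jig is at top (273,177), the mat at (379,207), the white carrier at (448,161), the stored coupon at (464,215), and the purple decoy at (240,322). I'll enlarge these and convert them to positions.

```bash
python3 - <<'E'
from h import *
c=calibration('top'); np.set_printoptions(precision=4,suppress=True)
print(proj(c,[[0,0,0],[.5,0,0],[.5,.2,0],[.5,-.2,0]]))
print(back(c,[[273,177],[379,207],[448,161],[464,215],[325,85],[184,110]],0.01))
im=cv2.imread('pics/top0.png')
cv2.imwrite('pics/t_jig.png',cv2.resize(im[130:220,220:325],None,fx=7,fy=6.6,interpolation=cv2.INTER_CUBIC))
cv2.imwrite('pics/t_car.png',cv2.resize(im[130:250,340:490],None,fx=5,fy=5,interpolation=cv2.INTER_CUBIC))
E
```

```text
[[358.7559 411.8331]
 [357.7923 198.6707]
 [277.1881 197.9949]
 [438.5395 199.3478]]
[[ 0.551   0.2108  0.01  ]
 [ 0.4777 -0.0512  0.01  ]
 [ 0.5956 -0.2245  0.01  ]
 [ 0.4596 -0.2586  0.01  ]
 [ 0.7945  0.0835  0.01  ]
 [ 0.7242  0.4419  0.01  ]]
```

View pics/t_jig.png

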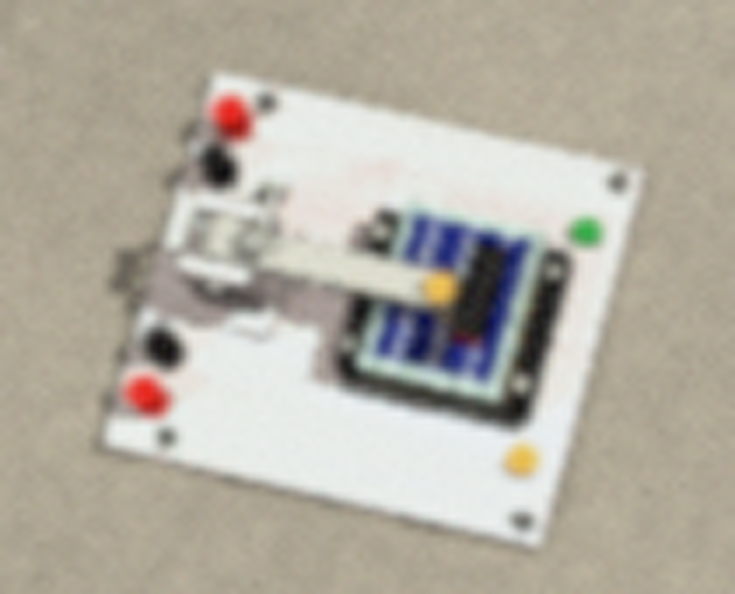

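View pics/t_car.png

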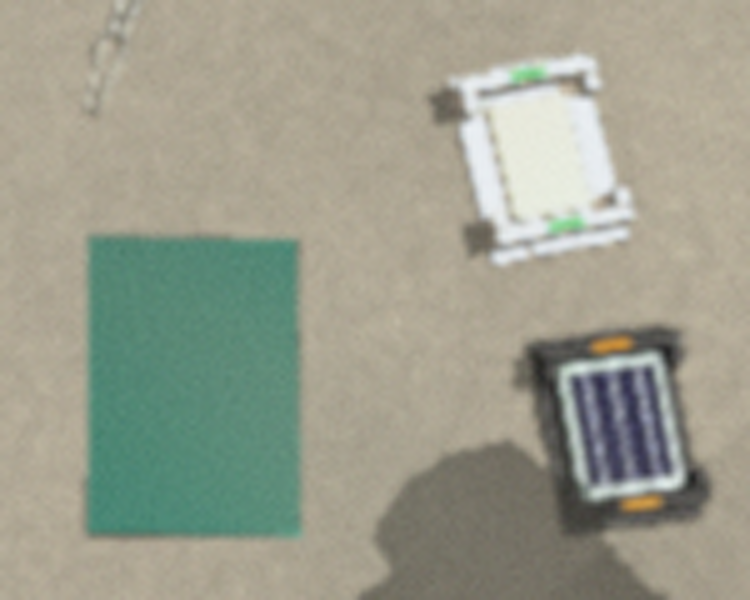

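```bash
python3 - <<'E'
from h import *
c=calibration('top'); np.set_printoptions(precision=4,suppress=True)
def quad(n,z,uv):
    P=back(c,uv,z); print(n,P.mean(0)); 
    for i in range(4):
        d=P[(i+1)%4]-P[i]; print('   ',np.linalg.norm(d[:2]), np.degrees(np.arctan2(d[1],d[0])))
f=lambda a,sx,sy,ox,oy:[[ (u+.5)/sx-.5+ox,(v+.5)/sy-.5+oy] for u,v in a]
j=lambda a:f(a,7,6.6,220,130); k=lambda a:f(a,5,5,340,130)
quad('plate',.01,j([(215,72),(642,172),(542,548),(102,447)]))
quad('coupon',.035,j([(400,205),(547,236),(500,402),(357,368)]))
quad('mat',.002,k([(89,236),(299,239),(300,536),(87,533)]))
quad('white top',.023,k([(452,78),(597,55),(634,215),(492,246)]))
quad('pad',.009,k([(487,107),(576,92),(603,207),(512,222)]))
quad('stored',.016,k([(556,362),(662,349),(688,486),(588,502)]))
b=back(c,j([(482,290)]),.077);print('bar',b, 'pin', back(c,j([(232,237)]),.066))
E
```

```text
plate [0.5531 0.2104 0.01  ]
    0.15857462417446525 -103.92817371233814
    0.14840757662017837 167.05242193751417
    0.15986291699810745 76.66640898714552
    0.15005006930145592 -13.446994204272865
coupon [0.5494 0.1817 0.035 ]
    0.0528282593818697 -102.48371491579795
    0.0646757261654691 166.41533096992322
    0.051290006051163024 76.0814444570824
    0.06338024711176565 -12.201981939800323
mat [ 0.4804 -0.0505  0.002 ]
    0.10472413060706048 -90.36142116404314
    0.14890843270216159 179.08998417817094
    0.10397568495875112 89.69540458290955
    0.1490062688301529 -0.6218367126943788
white top [ 0.5967 -0.2222  0.023 ]
    0.07341351642822332 -80.23025126465417
    0.08297718408346255 -169.68267318549684
    0.0720341317008658 103.00348502152616
    0.08706683983269682 11.274977615080251
pad [ 0.596 -0.226  0.009]
    0.04555538834324512 -79.68466387655279
    0.060244383203484554 -169.3769641514554
    0.0461506504918361 100.03395811479265
    0.060017483392496594 10.056460152297431
stored [ 0.4599 -0.2577  0.016 ]
    0.05249113900024508 -82.43012428976918
    0.06815756663762922 -171.94777744560133
    0.04937906616282585 99.59789572032987
    0.07000133203295567 10.613476789567077
bar [[0.5439 0.1682 0.077 ]] pin [[0.5655 0.2544 0.066 ]]
```

```bash
cat >> h.py <<'E'
from scipy.spatial.transform import Rotation as Ro
def down(yaw_y):  # tool y axis at yaw_y deg, z down
    a=np.radians(yaw_y); y=np.array([np.cos(a),np.sin(a),0]); z=np.array([0,0,-1.]); x=np.cross(y,z)
    return np.column_stack([x,y,z])
def plan(target,R1,step=60,ang=10,n=None,p0=None,R0=None):
    s=sense(); p=np.array(s['tcp_pos']) if p0 is None else p0; R=np.array(s['ee_rot']) if R0 is None else R0
    target=np.array(target,float); rv=Ro.from_matrix(R.T@R1).as_rotvec(); d=target-p
    N=n or max(1,int(np.ceil(max(np.linalg.norm(d)*1000/step,np.degrees(np.linalg.norm(rv))/ang))))
    out=[]
    for i in range(N):
        out.append([*np.round(R.T@(d/N)*1000,1),*np.round(rv/N,3)]); R=R@Ro.from_rotvec(rv/N).as_matrix()
    print('t',s['time_s'],'tcp',np.round(s['tcp_pos'],4),'d_mm',np.round(d*1000,1),'tool',np.round(np.array(s['ee_rot']).T@d*1000,1),'rot',np.round(np.degrees(rv),2),'F',np.round(s['wrist_force'],2),'w',round(s['gripper_width']*87,1),'N',N)
    return out
LX=np.array([.9732,-.23,0]); LY=np.array([.23,.9732,0])
E
python3 - <<'E'
from h import *
for r in plan([.547,.17,.2],down(166.7)): print(*r,sep=',')
E
```

```text
t 0.15 tcp [ 0.271  -0.5627  0.2217] d_mm [276.  732.7 -21.7] tool [-566.5  540.4   22.5] rot [ 9.000e-02  4.000e-02 -5.099e+01] F [0.52 0.69 0.27] w 86.9 N 14
-40.5,38.6,1.6,0.0,0.0,-0.064
-42.8,36.0,1.6,0.0,0.0,-0.064
-45.0,33.2,1.6,0.0,0.0,-0.064
-47.0,30.2,1.6,0.0,0.0,-0.064
-48.9,27.2,1.6,0.0,0.0,-0.064
-50.5,24.0,1.6,0.0,0.0,-0.064
-51.9,20.8,1.6,0.0,0.0,-0.064
-53.1,17.4,1.6,0.0,0.0,-0.064
-54.1,14.0,1.6,0.0,0.0,-0.064
-54.9,10.5,1.6,0.0,0.0,-0.064
-55.5,7.0,1.6,0.0,0.0,-0.064
-55.8,3.5,1.6,0.0,0.0,-0.064
-55.9,-0.1,1.6,0.0,0.0,-0.064
-55.8,-3.6,1.6,0.0,0.0,-0.064
```

Emit:
{"op": "carry_out", "data": {
  "commands": [-40,39,0,0,0,-0.064,-43,36,0,0,0,-0.064,-45,33,0,0,0,-0.064,-47,30,0,0,0,-0.064,-49,27,0,0,0,-0.064]
}}

```text
time_s: 0.78
tcp_pos: [0.3695, -0.2963, 0.219]
ee_rot: [[-0.717, -0.697, -0.003], [-0.697, 0.717, 0.004], [-0.0, 0.005, -1.0]]
wrist_force: [0.5, 0.1, 0.1]
gripper_width: 0.997
```

Emit:
{"op": "carry_out", "data": {
  "commands": [-50,24,0,0,0,-0.064,-52,21,0,0,0,-0.064,-53,17,0,0,0,-0.064,-54,14,0,0,0,-0.064,-55,10,0,0,0,-0.064]
}}

```text
time_s: 1.4
tcp_pos: [0.4667, -0.0253, 0.22]
ee_rot: [[-0.451, -0.892, -0.002], [-0.892, 0.451, 0.004], [-0.003, 0.003, -1.0]]
wrist_force: [0.8, -0.0, 0.1]
gripper_width: 0.999
```

```bash
python3 - <<'E'
from h import *
for r in plan([.547,.17,.2],down(166.7)): print(*r,sep=',')
E
```

```text
t 1.4 tcp [ 0.4667 -0.0253  0.22  ] d_mm [ 80.3 195.3 -20. ] tool [-210.5   16.4   20.7] rot [  0.18   0.18 -13.52] F [ 0.82 -0.04  0.08] w 87.0 N 4
-52.6,4.1,5.2,0.001,0.001,-0.059
-52.8,1.0,5.1,0.001,0.001,-0.059
-52.8,-2.1,5.1,0.001,0.001,-0.059
-52.5,-5.2,5.0,0.001,0.001,-0.059
```

Emit:
{"op": "carry_out", "data": {
  "commands": [-53,4,5,0,0,-0.059,-53,1,5,0,0,-0.059,-53,-2,5,0,0,-0.059,-53,-5,5,0,0,-0.059,0,0,0,0,0,0]
}}

```text
time_s: 2.02
tcp_pos: [0.5481, 0.182, 0.1989]
ee_rot: [[-0.217, -0.976, -0.002], [-0.976, 0.217, 0.003], [-0.003, 0.003, -1.0]]
wrist_force: [-0.9, -0.6, -0.9]
gripper_width: 0.999
```

```bash
python3 - <<'E'
from h import *
plan([.547,.17,.2],down(166.7))
import json
k=calibration('wrist'); snap('wrist','w1')
json.dump({a:np.array(k[a]).tolist() for a in k},open('k1.json','w'))
b=np.array([.5466,.170,.070]);cp=np.array([.5494,.1817,.035])
P=[b-18*LX/1000,b+18*LX/1000]+[cp+(sx*33*LX+sy*25*LY)/1000 for sx,sy in((1,1),(1,-1),(-1,-1),(-1,1))]
print(proj(k,P))
E
```

```text
t 2.025 tcp [0.5481 0.182  0.1989] d_mm [ -1.1 -12.    1.1] tool [11.9 -1.5 -1.1] rot [0.18 0.16 0.78] F [-0.92 -0.6  -0.88] w 86.9 N 1
[[336.8717914  175.44954941]
 [296.87644555 174.91278544]
 [284.437678   202.07271944]
 [283.67522407 153.90085581]
 [350.36202048 154.83253043]
 [348.31211368 202.88385783]]
```

View pics/w1.png

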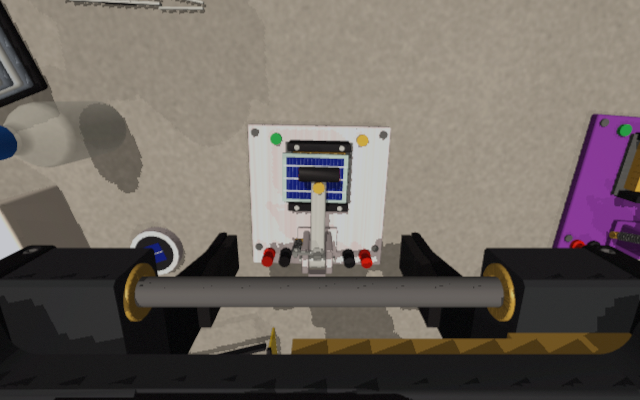

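```bash
python3 - <<'E'
import cv2
im=cv2.imread('pics/w1.png')[115:275,235:405]
cv2.imwrite('pics/w1z.png',cv2.resize(im,None,fx=4,fy=3.7,interpolation=cv2.INTER_CUBIC))
E
```

```text
(no output)
```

View pics/w1z.png

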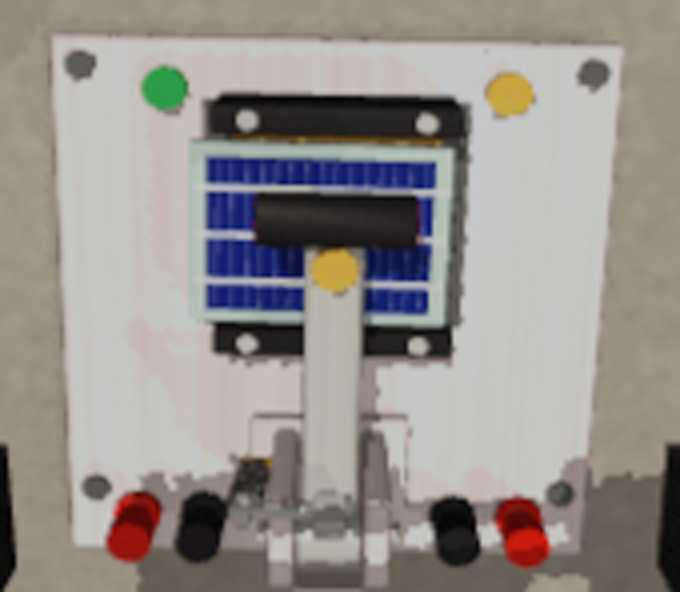

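```bash
python3 - <<'E'
from h import *
import json
c=json.load(open('k1.json')); np.set_printoptions(precision=4,suppress=True)
f=lambda a:[[(u+.5)/4-.5+235,(v+.5)/3.7-.5+115] for u,v in a]
def quad(n,z,uv):
    P=back(c,f(uv),z); print(n,P.mean(0)); 
    for i in range(4):
        d=P[(i+1)%4]-P[i]; print('   ',np.linalg.norm(d[:2]), np.degrees(np.arctan2(d[1],d[0])))
quad('plate',.01,[(53,36),(622,45),(580,550),(75,545)])
quad('coupon',.035,[(192,140),(455,147),(447,328),(190,320)])
P=back(c,f([(255,219),(418,222)]),.072); print(P,P.mean(0),P[1]-P[0],np.linalg.norm(P[1]-P[0]))
E
```

```text
plate [0.5544 0.2095 0.01  ]
    0.14784467466154472 166.57004208063898
    0.15804533951628383 76.63012832746178
    0.14861797809208052 -13.271112771277544
    0.15845843879855465 -103.64943524497903
coupon [0.5511 0.1807 0.035 ]
    0.06503420035708504 165.85244804178035
    0.05089954826706779 76.70401399187543
    0.06639816138211295 -14.556285243653512
    0.05042390245863416 -104.83592623506426
[[0.5624 0.1648 0.072 ]
 [0.527  0.1734 0.072 ]] [0.5447 0.1691 0.072 ] [-0.0354  0.0086  0.    ] 0.036404344006793925
```

```bash
python3 - <<'E'
from h import *
for r in plan([.546,.169,.051],down(166.6),step=45): print(*r,sep=',')
E
```

```text
t 2.075 tcp [0.5474 0.1805 0.1992] d_mm [  -1.4  -11.5 -148.2] tool [ 11.9  -1.7 148.2] rot [0.2  0.14 0.79] F [-0.12  0.06 -0.37] w 86.7 N 4
3.0,-0.4,37.1,0.001,0.001,0.003
3.0,-0.4,37.1,0.001,0.001,0.003
2.9,-0.4,37.1,0.001,0.001,0.003
2.9,-0.4,37.1,0.001,0.001,0.003
```

Emit:
{"op": "carry_out", "data": {
  "commands": [4,-0.6,40,0.001,0.001,0.004,4,-0.6,40,0.001,0.001,0.004,3,-0.4,35,0.001,0,0.003,1,-0.2,25,0,0,0,0,0,4,0,0,0],
  "grip": 60
}}

```text
time_s: 2.7
tcp_pos: [0.545, 0.163, 0.054]
ee_rot: [[-0.236, -0.972, 0.002], [-0.972, 0.236, 0.001], [-0.002, -0.001, -1.0]]
wrist_force: [0.4, 0.1, 1.1]
gripper_width: 0.696
```

```bash
python3 - <<'E'
from h import *
for r in plan([.546,.169,.051],down(166.6),step=45): print(*r,sep=',')
snap('wrist','w2')
E
```

```text
t 2.7 tcp [0.545 0.163 0.054] d_mm [ 1.  6. -3.] tool [-6.1  0.5  3.1] rot [-0.07  0.1  -0.25] F [0.42 0.09 1.09] w 60.5 N 1
-6.1,0.5,3.1,-0.001,0.002,-0.004
```

View pics/w2.png

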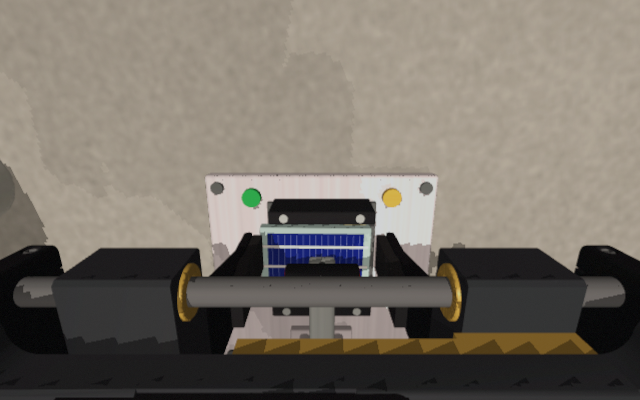

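The bar spans columns 286–358 and is centred between the tips. I'll correct the last 6 mm and close on its end faces.

Emit:
{"op": "carry_out", "data": {
  "commands": [-6,0.5,3,0,0.001,-0.004,0,0,0,0,0,0]
}}

```text
time_s: 3.0
tcp_pos: [0.5479, 0.1698, 0.054]
ee_rot: [[-0.232, -0.973, 0.007], [-0.973, 0.232, 0.003], [-0.005, -0.006, -1.0]]
wrist_force: [-0.3, -0.2, 0.9]
gripper_width: 0.694
```

Emit:
{"op": "carry_out", "data": {
  "commands": [0,0,0,0,0,0,0,0,0,0,0,0,0,0,0,0,0,0,0,0,0,0,0,0],
  "grip": 30
}}

```text
time_s: 3.5
tcp_pos: [0.5457, 0.1712, 0.0555]
ee_rot: [[-0.234, -0.972, 0.004], [-0.972, 0.234, 0.005], [-0.006, -0.002, -1.0]]
wrist_force: [-1.3, 0.6, 0.2]
gripper_width: 0.406
```

```bash
python3 - <<'E'
from h import *
plan([.546,.169,.051],down(166.6))
E
```

```text
t 3.5 tcp [0.5457 0.1712 0.0555] d_mm [ 0.3 -2.2 -4.5] tool [ 2.  -0.8  4.5] rot [-0.14  0.34 -0.11] F [-1.33  0.59  0.2 ] w 35.4 N 1
```

```bash
cat >arc.py <<'E'
from h import *
import sys
p0=np.array([.5457,.1712,.0555]); R=down(166.6)
def off(phi): 
    a=np.radians(phi); return np.array([90.8*np.cos(a)-90,0,-(90.8*np.sin(a)-12)])
s=sense(); d=R.T@(np.array(s['tcp_pos'])-p0)*1000
bx,bz=d[0]+90,12-d[2]; phi=np.degrees(np.arctan2(bz,bx))
print('t',s['time_s'],'phi',phi,'r',np.hypot(bx,bz),'lat',d[1],'F',np.round(R.T@s['wrist_force'],2),'w',s['gripper_width']*87)
rv=Ro.from_matrix(np.array(s['ee_rot']).T@R).as_rotvec(); print('rv',np.round(rv,3))
prev=d
for k in range(5):
    phi=min(phi+8,100); o=off(phi); print(np.round(o-prev,1)); prev=o
E
python3 arc.py
```

```text
t 3.5 phi 7.601874674656158 r 90.8444050721056 lat 0.0035363877073565594 F [-0.26  1.43 -0.2 ] w 35.35264199554309
rv [-0.002  0.006 -0.002]
[ -2.6  -0.  -12.4]
[ -4.2   0.  -11.9]
[ -5.9   0.  -11.2]
[ -7.4   0.  -10.3]
[-8.7  0.  -9.2]
```

Emit:
{"op": "carry_out", "data": {
  "commands": [-2.5,0,-12.5,0,0,0,-4,0,-12,0,0,0,-6,0,-11,0,0,0]
}}

```text
time_s: 3.88
tcp_pos: [0.5485, 0.1832, 0.0912]
ee_rot: [[-0.234, -0.972, 0.002], [-0.972, 0.234, 0.004], [-0.004, -0.001, -1.0]]
wrist_force: [1.3, 0.6, -4.9]
gripper_width: 0.406
```

```bash
python3 arc.py; python3 -c "
from h import *
snap('wrist','w3')"
```

```text
t 3.875 phi 31.564815666932695 r 91.17816672562897 lat 0.05867572343479093 F [-0.92 -1.13  4.87] w 35.356338946703744
rv [-0.001  0.004 -0.002]
[ -7.7  -0.1 -10.1]
[-8.7  0.  -9.2]
[-9.9  0.  -7.9]
[-10.9   0.   -6.4]
[-11.7   0.   -4.8]
```

View pics/w3.png

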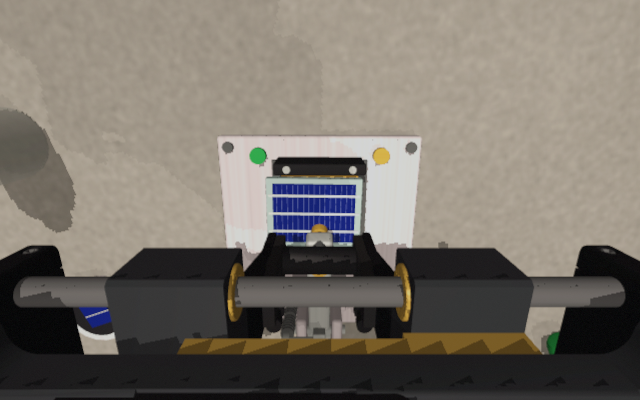

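The bar is still held (the finger has lifted, bar at col 320, row 262), and the coupon is in place.

Emit:
{"op": "carry_out", "data": {
  "commands": [-7.5,0,-10,0,0,0,-8.5,0,-9,0,0,0,-10,0,-8,0,0,0]
}}

```text
time_s: 4.3
tcp_pos: [0.5551, 0.2105, 0.1212]
ee_rot: [[-0.234, -0.972, 0.003], [-0.972, 0.234, 0.005], [-0.006, -0.002, -1.0]]
wrist_force: [2.9, 1.6, -7.8]
gripper_width: 0.409
```

```bash
python3 arc.py
```

```text
t 4.3 phi 57.45964624571331 r 92.21756374017238 lat -0.04301109128508522 F [-2.2  -2.48  7.85] w 35.54440586323982
rv [-0.002  0.006 -0.002]
[-11.9   0.   -4.9]
[-11.9   0.   -4.4]
[-12.4   0.   -2.8]
[-12.6   0.   -1. ]
[-12.6   0.    0.8]
```

Emit:
{"op": "carry_out", "data": {
  "commands": [-11.5,0,-4,0,0,0,-12,0,-4,0,0,0,-12.5,0,-2.5,0,0,0]
}}

```text
time_s: 4.68
tcp_pos: [0.564, 0.247, 0.1352]
ee_rot: [[-0.233, -0.972, 0.004], [-0.972, 0.233, 0.003], [-0.004, -0.003, -1.0]]
wrist_force: [0.9, -0.8, -3.4]
gripper_width: 0.411
```

```bash
python3 arc.py
```

```text
t 4.675 phi 82.54512325520462 r 92.51497536772087 lat -0.2547663556723266 F [ 0.54 -1.08  3.45] w 35.73680494587533
rv [-0.003  0.004 -0.002]
[-12.9   0.3   0.9]
[-12.6   0.    1. ]
[-2.3  0.   0.4]
[0. 0. 0.]
[0. 0. 0.]
```

Emit:
{"op": "carry_out", "data": {
  "commands": [-12.5,0,1,0,0,0,-12,0,1,0,0,0,0,0,0,0,0,0]
}}

```text
time_s: 5.05
tcp_pos: [0.5711, 0.2759, 0.1346]
ee_rot: [[-0.231, -0.973, 0.007], [-0.973, 0.231, 0.007], [-0.009, -0.005, -1.0]]
wrist_force: [1.1, 0.6, 0.3]
gripper_width: 0.412
```

Emit:
{"op": "carry_out", "data": {
  "commands": [0,0,0,0,0,0,0,0,0,0,0,0,0,0,0,0,0,0],
  "grip": 75
}}

```text
time_s: 5.42
tcp_pos: [0.5709, 0.2755, 0.134]
ee_rot: [[-0.232, -0.973, 0.007], [-0.973, 0.232, 0.007], [-0.008, -0.005, -1.0]]
wrist_force: [-0.7, 0.5, -0.5]
gripper_width: 0.664
```

```bash
python3 arc.py;  python3 -c "
from h import *
snap('wrist','w4')"
```

```text
t 5.425 phi 100.81892477460211 r 92.17564506806411 lat -0.3379824173355014 F [-0.31  0.79  0.47] w 57.78384534008497
rv [-0.005  0.008  0.   ]
[1.5 0.3 1.1]
[0. 0. 0.]
[0. 0. 0.]
[0. 0. 0.]
[0. 0. 0.]
```

View pics/w4.png

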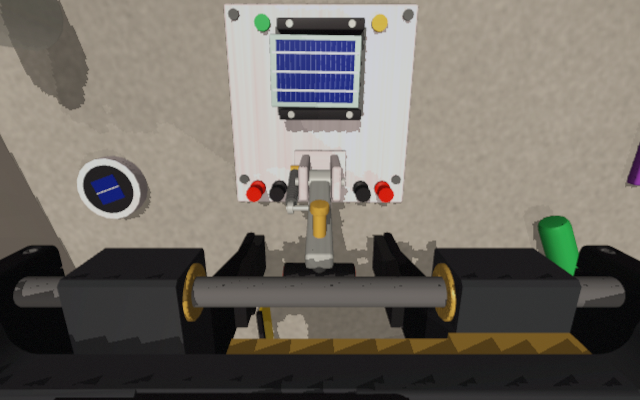

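```bash
python3 - <<'E'
from h import *
np.set_printoptions(precision=4,suppress=True)
c=calibration('wrist')
im=cv2.imread('pics/w4.png')[0:130,240:400]
cv2.imwrite('pics/w4z.png',cv2.resize(im,None,fx=4.5,fy=4.5,interpolation=cv2.INTER_CUBIC))
P=back(c,[(272,34),(361,36),(357,108),(271,105)],.035); print(P.mean(0),P)
for r in plan([.5706,.275,.21],down(166.6),step=40): print(*r,sep=',')
E
```

```text
[0.5515 0.1807 0.035 ] [[0.5757 0.1489 0.035 ]
 [0.514  0.1649 0.035 ]
 [0.5266 0.2131 0.035 ]
 [0.5897 0.1959 0.035 ]]
t 5.475 tcp [0.5709 0.2755 0.134 ] d_mm [-0.3 -0.5 76. ] tool [ -0.1  -0.2 -76. ] rot [-0.28  0.48  0.  ] F [ 0.65  0.31 -0.72] w 61.9 N 2
-0.0,-0.1,-38.0,-0.002,0.004,0.0
0.1,-0.0,-38.0,-0.002,0.004,0.0
```

View pics/w4z.png

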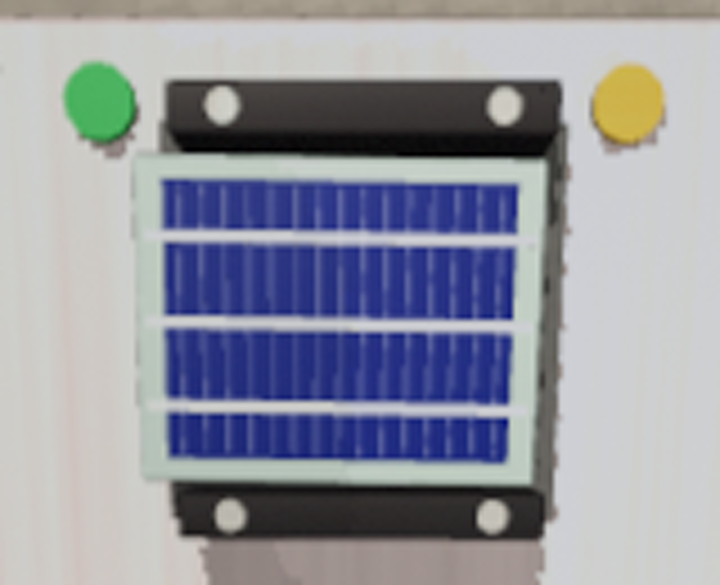

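Emit:
{"op": "carry_out", "data": {
  "commands": [0,0,-35,0,0,0,0,0,-35,0,0,0,0,0,0,0,0,0],
  "grip": 87
}}

```text
time_s: 5.85
tcp_pos: [0.5703, 0.2738, 0.2054]
ee_rot: [[-0.233, -0.972, 0.005], [-0.972, 0.233, 0.006], [-0.007, -0.004, -1.0]]
wrist_force: [0.2, -0.3, -0.6]
gripper_width: 0.981
```

```bash
python3 - <<'E'
from h import *
for r in plan([.551,.181,.2],down(166.4),step=50): print(*r,sep=',')
E
```

```text
t 5.85 tcp [0.5703 0.2738 0.2054] d_mm [-19.3 -92.8  -5.4] tool [94.8 -2.9  4.7] rot [-0.22  0.4   0.13] F [ 0.18 -0.28 -0.65] w 85.4 N 2
47.4,-1.4,2.4,-0.002,0.003,0.001
47.4,-1.5,2.5,-0.002,0.003,0.001
```

Emit:
{"op": "carry_out", "data": {
  "commands": [47,-1.5,2,-0.002,0.003,0.001,46,-1.5,2,-0.002,0.003,0.001,0,0,35,0,0,0,0,0,35,0,0,0,0,0,20,0,0,0]
}}

```text
time_s: 6.48
tcp_pos: [0.5494, 0.1787, 0.107]
ee_rot: [[-0.237, -0.971, -0.001], [-0.971, 0.237, 0.002], [-0.002, 0.001, -1.0]]
wrist_force: [0.7, -0.2, -0.1]
gripper_width: 0.998
```

```bash
python3 - <<'E'
from h import *
c=calibration('wrist');snap('wrist','w5')
for r in plan([.551,.181,.029],down(166.4),step=50): print(*r,sep=',')
cp=np.array([.551,.181,.035])
print(proj(c,[cp+(sx*33*LX+sy*25*LY)/1000 for sx,sy in((1,1),(1,-1),(-1,-1),(-1,1))]))
E
```

```text
t 6.525 tcp [0.5478 0.178  0.1043] d_mm [  3.2   3.  -75.3] tool [-3.7 -2.7 75.3] rot [ 0.3  -0.06 -0.16] F [-2.15 -0.05 -2.11] w 87.0 N 2
-1.9,-1.4,37.7,0.003,-0.001,-0.001
-1.9,-1.3,37.7,0.003,-0.001,-0.001
[[274.70641543 242.57570746]
 [271.65325482 179.43996574]
 [362.45295406 178.84381999]
 [360.38106321 241.99908817]]
```

View pics/w5.png

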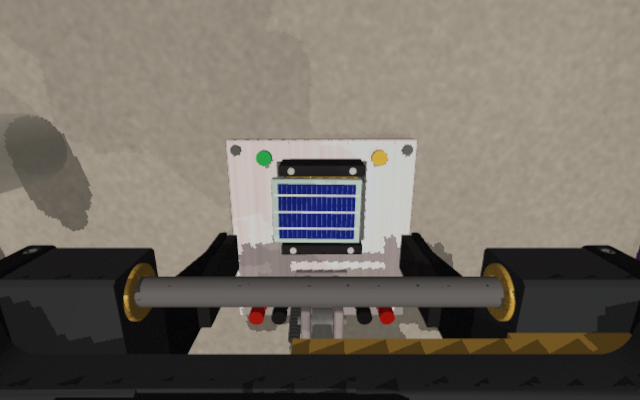

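The prediction matches the picture (coupon at cols 272–362, rows 179–243). Descending.

Emit:
{"op": "carry_out", "data": {
  "commands": [-2,-1.5,30,0.003,-0.001,-0.001,-1.5,-1,25,0.002,0,-0.001,0,0,10,0,0,0,0,0,0,0,0,0]
}}

```text
time_s: 7.02
tcp_pos: [0.5504, 0.18, 0.037]
ee_rot: [[-0.236, -0.972, -0.002], [-0.972, 0.236, -0.001], [0.002, 0.002, -1.0]]
wrist_force: [0.4, -0.1, -1.0]
gripper_width: 1.0
```

```bash
python3 - <<'E'
from h import *
for r in plan([.551,.181,.029],down(166.4),step=50): print(*r,sep=',')
E
```

```text
t 7.025 tcp [0.5504 0.18   0.037 ] d_mm [ 0.6  1.  -8. ] tool [-1.2 -0.4  8. ] rot [ 0.09 -0.1  -0.07] F [ 0.44 -0.07 -0.97] w 87.0 N 1
-1.2,-0.4,8.0,0.002,-0.002,-0.001
```

Emit:
{"op": "carry_out", "data": {
  "commands": [-1,-0.4,8,0.002,-0.002,-0.001,0,0,0,0,0,0]
}}

```text
time_s: 7.28
tcp_pos: [0.552, 0.1814, 0.0302]
ee_rot: [[-0.235, -0.972, 0.003], [-0.972, 0.235, 0.002], [-0.003, -0.003, -1.0]]
wrist_force: [0.3, -0.4, -0.6]
gripper_width: 0.998
```

```bash
python3 - <<'E'
from h import *
for r in plan([.551,.181,.029],down(166.4),step=50): print(*r,sep=',')
E
```

```text
t 7.275 tcp [0.552  0.1814 0.0302] d_mm [-1.  -0.4 -1.2] tool [0.7 0.9 1.2] rot [-0.16  0.15 -0.  ] F [ 0.27 -0.41 -0.56] w 86.8 N 1
0.7,0.9,1.2,-0.003,0.003,-0.0
```

Emit:
{"op": "carry_out", "data": {
  "commands": [0.5,0.9,2,-0.002,0.002,0,0,0,0,0,0,0,0,0,0,0,0,0]
}}

```text
time_s: 7.65
tcp_pos: [0.5517, 0.1816, 0.0294]
ee_rot: [[-0.235, -0.972, 0.003], [-0.972, 0.235, 0.002], [-0.002, -0.003, -1.0]]
wrist_force: [0.3, 1.1, 0.3]
gripper_width: 0.998
```

```bash
python3 - <<'E'
from h import *
for r in plan([.551,.181,.0285],down(166.4),step=50): print(*r,sep=',')
snap('wrist','w6')
E
```

```text
t 7.65 tcp [0.5517 0.1816 0.0294] d_mm [-0.7 -0.6 -0.9] tool [0.7 0.5 0.9] rot [-0.15  0.13  0.01] F [0.34 1.11 0.25] w 86.8 N 1
0.7,0.5,0.9,-0.003,0.002,0.0
```

View pics/w6.png

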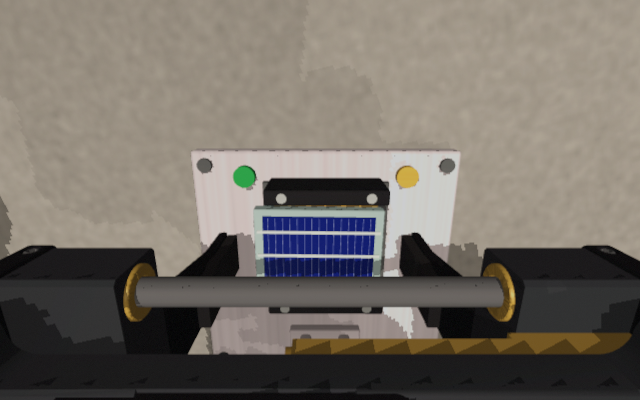

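The coupon (cols 255–384) is centred between the tips (237, 402). Closing.

Emit:
{"op": "carry_out", "data": {
  "commands": [0,0,1.5,-0.002,0.002,0,0,0,0.5,0,0,0,0,0,0.3,0,0,0,0,0,0.3,0,0,0],
  "grip": 58
}}

```text
time_s: 8.2
tcp_pos: [0.5517, 0.1816, 0.0271]
ee_rot: [[-0.235, -0.972, 0.001], [-0.972, 0.235, -0.0], [-0.0, -0.001, -1.0]]
wrist_force: [-1.9, 1.1, 3.7]
gripper_width: 0.756
```

```bash
python3 - <<'E'
from h import *
for r in plan([.551,.181,.0285],down(166.4),step=50): print(*r,sep=',')
E
```

```text
t 8.2 tcp [0.5517 0.1816 0.0271] d_mm [-0.7 -0.6  1.4] tool [ 0.8  0.6 -1.4] rot [-0.03  0.    0.02] F [-1.88  1.14  3.69] w 65.8 N 1
0.8,0.6,-1.4,-0.001,0.0,0.0
```

Emit:
{"op": "carry_out", "data": {
  "commands": [0,0,-5,0,0,0,0,0,-15,0,0,0,0,0,-25,0,0,0,0,0,-30,0,0,0]
}}

```text
time_s: 8.7
tcp_pos: [0.5503, 0.1807, 0.1032]
ee_rot: [[-0.235, -0.972, -0.004], [-0.972, 0.235, -0.003], [0.004, 0.003, -1.0]]
wrist_force: [0.1, 0.1, -0.8]
gripper_width: 0.755
```

```bash
python3 - <<'E'
from h import *
for r in plan([.480,-.0505,.06],down(180-.3),step=50): print(*r,sep=',')
snap('wrist','w7')
E
```

```text
t 8.7 tcp [0.5503 0.1807 0.1032] d_mm [ -70.3 -231.2  -43.2] tool [241.1  13.7  44.2] rot [  0.22  -0.19 -13.31] F [ 0.06  0.08 -0.78] w 65.7 N 5
48.2,2.7,8.8,0.001,-0.001,-0.046
48.0,5.0,8.8,0.001,-0.001,-0.046
47.8,7.2,8.8,0.001,-0.001,-0.046
47.4,9.4,8.7,0.001,-0.001,-0.046
46.9,11.6,8.7,0.001,-0.001,-0.046
```

View pics/w7.png

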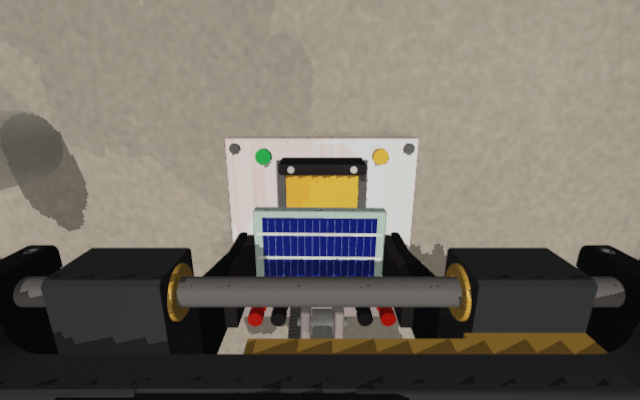

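Emit:
{"op": "carry_out", "data": {
  "commands": [30,1.5,0,0,0,-0.03,45,3,6,0,0,-0.046,45,5,7,0,0,-0.046,45,7,7,0,0,-0.046,40,9,8,0,0,-0.04]
}}

```text
time_s: 9.38
tcp_pos: [0.5005, -0.0185, 0.0849]
ee_rot: [[-0.015, -1.0, 0.018], [-1.0, 0.015, 0.007], [-0.007, -0.018, -1.0]]
wrist_force: [0.9, 0.2, -0.8]
gripper_width: 0.752
```

```bash
python3 - <<'E'
from h import *
for r in plan([.480,-.0505,.04],down(180-.3),step=30): print(*r,sep=',')
E
```

```text
t 9.375 tcp [ 0.5005 -0.0185  0.0849] d_mm [-20.5 -32.  -44.9] tool [32.6 20.8 44.3] rot [-1.04  0.39 -0.56] F [ 0.88  0.18 -0.76] w 65.4 N 2
16.3,10.4,22.2,-0.009,0.003,-0.005
16.2,10.3,22.3,-0.009,0.003,-0.005
```

Emit:
{"op": "carry_out", "data": {
  "commands": [16,10,20,-0.009,0.003,-0.005,14,9,20,-0.009,0.003,-0.005,0,0,0,0,0,0]
}}

```text
time_s: 9.75
tcp_pos: [0.4808, -0.0515, 0.0457]
ee_rot: [[-0.009, -1.0, 0.003], [-1.0, 0.009, 0.001], [-0.001, -0.003, -1.0]]
wrist_force: [-0.5, 0.1, -0.2]
gripper_width: 0.754
```

```bash
python3 - <<'E'
from h import *
for r in plan([.480,-.0505,.0035],down(180-.3),step=30): print(*r,sep=',')
snap('wrist','w8')
E
```

```text
t 9.75 tcp [ 0.4808 -0.0515  0.0457] d_mm [ -0.8   1.  -42.2] tool [-0.9  0.9 42.2] rot [-0.17  0.08 -0.21] F [-0.49  0.15 -0.21] w 65.6 N 2
-0.4,0.5,21.1,-0.002,0.001,-0.002
-0.5,0.4,21.1,-0.002,0.001,-0.002
```

View pics/w8.png

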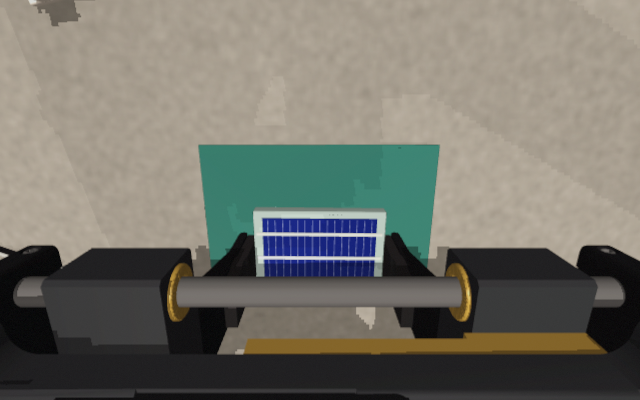

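Emit:
{"op": "carry_out", "data": {
  "commands": [0,0.5,20,-0.002,0.001,-0.002,0,0.4,14,-0.001,0,-0.002,0,0,3,0,0,0,0,0,0,0,0,0]
}}

```text
time_s: 10.3
tcp_pos: [0.4872, -0.0483, 0.0127]
ee_rot: [[0.0, -1.0, 0.014], [-1.0, -0.0, 0.002], [-0.002, -0.014, -1.0]]
wrist_force: [-0.5, -0.6, -0.6]
gripper_width: 0.756
```

```bash
python3 - <<'E'
from h import *
for r in plan([.480,-.0505,.003],down(180-.3),step=30): print(*r,sep=',')
E
```

```text
t 10.3 tcp [ 0.4872 -0.0483  0.0127] d_mm [-7.2 -2.2 -9.7] tool [2.3 7.4 9.6] rot [-0.79  0.12  0.32] F [-0.45 -0.59 -0.57] w 65.8 N 1
2.3,7.4,9.6,-0.014,0.002,0.006
```

Emit:
{"op": "carry_out", "data": {
  "commands": [1,4,4,-0.014,0.002,0.003,0.5,1.5,2,-0.002,0,0]
}}

```text
time_s: 10.55
tcp_pos: [0.4824, -0.0494, 0.0073]
ee_rot: [[-0.002, -1.0, -0.001], [-1.0, 0.002, 0.0], [-0.0, 0.001, -1.0]]
wrist_force: [0.6, 0.4, -0.9]
gripper_width: 0.749
```

```bash
python3 - <<'E'
from h import *
for r in plan([.480,-.0505,.003],down(180-.3),step=30): print(*r,sep=',')
E
```

```text
t 10.55 tcp [ 0.4824 -0.0494  0.0073] d_mm [-2.4 -1.1 -4.3] tool [1.1 2.4 4.3] rot [0.05 0.02 0.16] F [ 0.57  0.41 -0.9 ] w 65.2 N 1
1.1,2.4,4.3,0.001,0.0,0.003
```

Emit:
{"op": "carry_out", "data": {
  "commands": [0,0,2.5,0,0,0,0,0,1.5,0,0,0]
}}

```text
time_s: 10.8
tcp_pos: [0.4824, -0.0495, 0.0032]
ee_rot: [[-0.003, -1.0, -0.001], [-1.0, 0.003, 0.0], [-0.0, 0.001, -1.0]]
wrist_force: [0.2, -0.4, 0.2]
gripper_width: 0.755
```

```bash
python3 - <<'E'
from h import *
for r in plan([.480,-.0505,.003],down(180-.3),step=30): print(*r,sep=',')
E
```

```text
t 10.8 tcp [ 0.4824 -0.0495  0.0032] d_mm [-2.4 -1.  -0.2] tool [1.  2.4 0.2] rot [0.04 0.03 0.15] F [ 0.2  -0.43  0.24] w 65.7 N 1
1.0,2.4,0.2,0.001,0.0,0.003
```

Emit:
{"op": "carry_out", "data": {
  "commands": [0,0,1,0,0,0]
}}

```text
time_s: 10.92
tcp_pos: [0.4824, -0.0496, 0.0024]
ee_rot: [[-0.002, -1.0, -0.001], [-1.0, 0.002, 0.0], [-0.0, 0.001, -1.0]]
wrist_force: [-2.4, 1.0, 9.1]
gripper_width: 0.753
```

Emit:
{"op": "carry_out", "data": {
  "commands": [0,0,0,0,0,0,0,0,0,0,0,0,0,0,0,0,0,0,0,0,-2,0,0,0],
  "grip": 87
}}

```text
time_s: 11.42
tcp_pos: [0.4827, -0.0496, 0.0045]
ee_rot: [[-0.002, -1.0, -0.0], [-1.0, 0.002, 0.0], [-0.0, 0.0, -1.0]]
wrist_force: [0.5, 0.4, 0.2]
gripper_width: 0.985
```

```bash
python3 - <<'E'
from h import *
plan([.480,-.0505,.003],down(180-.3),step=30)
snap('wrist','w9')
E
```

```text
t 11.425 tcp [ 0.4827 -0.0496  0.0045] d_mm [-2.7 -0.9 -1.5] tool [0.9 2.7 1.5] rot [0.01 0.02 0.17] F [0.49 0.43 0.15] w 85.7 N 1
```

View pics/w9.png

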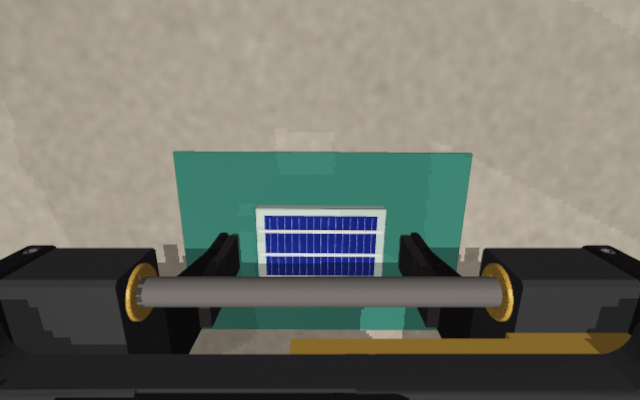

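The coupon is released and flat on the mat. I'll rise and turn 90° for the long-side grip.

Emit:
{"op": "carry_out", "data": {
  "commands": [0,0,-5,0,0,0,0,0,-30,0,0,0,0,0,-40,0,0,0,0,0,-45,0,0,0,0,0,-10,0,0,0.17]
}}

```text
time_s: 12.1
tcp_pos: [0.4824, -0.0498, 0.1393]
ee_rot: [[-0.176, -0.984, -0.001], [-0.984, 0.176, -0.0], [0.001, 0.001, -1.0]]
wrist_force: [0.3, -0.6, -1.4]
gripper_width: 0.997
```

Emit:
{"op": "carry_out", "data": {
  "commands": [0,0,0,0,0,0.18,0,0,0,0,0,0.18,0,0,0,0,0,0.18,0,0,0,0,0,0.18,0,0,0,0,0,0.18]
}}

```text
time_s: 12.72
tcp_pos: [0.4828, -0.0497, 0.1433]
ee_rot: [[-0.894, -0.447, 0.005], [-0.447, 0.895, 0.001], [-0.005, -0.001, -1.0]]
wrist_force: [0.1, -0.8, -0.0]
gripper_width: 1.0
```

```bash
python3 - <<'E'
from h import *
for r in plan([.482,-.0496,.12],down(89.8),step=30): print(*r,sep=',')
E
```

```text
t 12.725 tcp [ 0.4828 -0.0497  0.1433] d_mm [ -0.8   0.1 -23.3] tool [ 0.8  0.4 23.3] rot [1.000e-02 3.200e-01 2.676e+01] F [ 0.08 -0.8  -0.  ] w 87.0 N 3
0.3,0.1,7.8,0.0,0.002,0.156
0.3,0.1,7.8,0.0,0.002,0.156
0.3,0.1,7.8,0.0,0.002,0.156
```

Emit:
{"op": "carry_out", "data": {
  "commands": [0,0,0,0,0.002,0.156,0,0,0,0,0.002,0.156,0,0,0,0,0.002,0.156,0,0,0,0,0,0]
}}

```text
time_s: 13.22
tcp_pos: [0.4823, -0.0497, 0.1446]
ee_rot: [[-1.0, 0.019, 0.001], [0.019, 1.0, 0.001], [-0.001, 0.001, -1.0]]
wrist_force: [0.2, -0.5, -0.7]
gripper_width: 0.997
```

```bash
python3 - <<'E'
from h import *
for r in plan([.482,-.0496,.12],down(89.8),step=30): print(*r,sep=',')
import json
k=calibration('wrist'); snap('wrist','w10')
json.dump({a:np.array(k[a]).tolist() for a in k},open('k10.json','w'))
cp=np.array([.482,-.0496,.009])
print(proj(k,[cp+np.array([sx*.033,sy*.025,0]) for sx,sy in((1,1),(1,-1),(-1,-1),(-1,1))]))
im=cv2.imread('pics/w10.png')[140:260,220:420]
cv2.imwrite('pics/w10z.png',cv2.resize(im,None,fx=4,fy=4,interpolation=cv2.INTER_CUBIC))
E
```

```text
t 13.225 tcp [ 0.4823 -0.0497  0.1446] d_mm [ -0.3   0.1 -24.6] tool [ 0.3  0.1 24.6] rot [ 0.03  0.03 -0.9 ] F [ 0.16 -0.53 -0.71] w 86.7 N 1
0.3,0.1,24.6,0.001,0.001,-0.016
[[345.93667347 218.81570357]
 [293.73474167 219.70546586]
 [290.8303587  150.98208163]
 [346.33052715 149.97871804]]
```

View pics/w10.png

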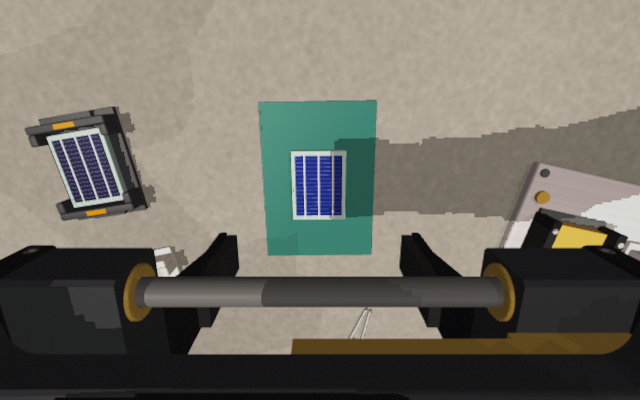

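View pics/w10z.png

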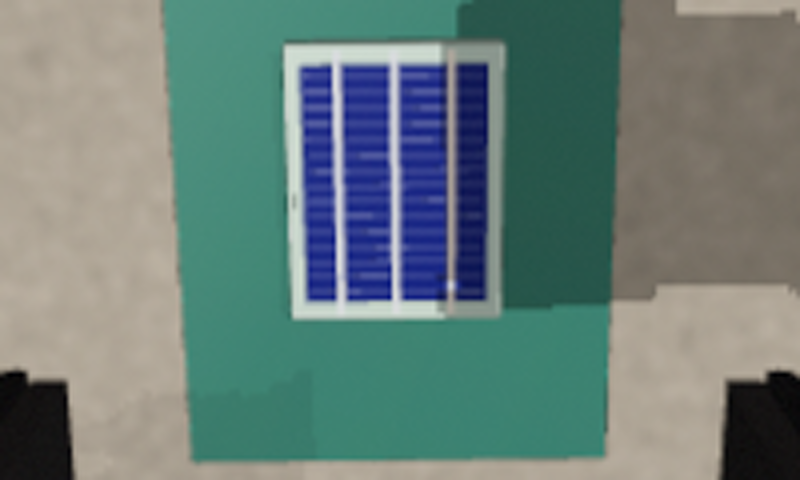

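The coupon is within 1 px of the prediction (cols 290–346, rows 150–219). Descending on it.

Emit:
{"op": "carry_out", "data": {
  "commands": [0,0,40,0,0,-0.016,0,0,40,0,0,0,0,0,30,0,0,0,0,0,10,0,0,0,0,0,0,0,0,0]
}}

```text
time_s: 13.9
tcp_pos: [0.4851, -0.0493, 0.0241]
ee_rot: [[-1.0, -0.01, 0.007], [-0.01, 1.0, 0.001], [-0.007, 0.001, -1.0]]
wrist_force: [-0.6, -0.3, -0.8]
gripper_width: 0.997
```

```bash
python3 - <<'E'
from h import *
for r in plan([.4823,-.0493,.003],down(90),step=30): print(*r,sep=',')
E
```

```text
t 13.9 tcp [ 0.4851 -0.0493  0.0241] d_mm [ -2.8   0.  -21.1] tool [ 3.   0.  21.1] rot [0.07 0.42 0.57] F [-0.6  -0.28 -0.75] w 86.7 N 1
3.0,0.0,21.1,0.001,0.007,0.01
```

Emit:
{"op": "carry_out", "data": {
  "commands": [2,0,14,0.001,0.007,0.008,1,0,5,0,0,0,0,0,0,0,0,0]
}}

```text
time_s: 14.28
tcp_pos: [0.484, -0.049, 0.0061]
ee_rot: [[-1.0, -0.003, 0.005], [-0.003, 1.0, 0.001], [-0.005, 0.001, -1.0]]
wrist_force: [-1.4, -0.8, 0.2]
gripper_width: 1.002
```

```bash
python3 - <<'E'
from h import *
for r in plan([.4823,-.0493,.003],down(90),step=30): print(*r,sep=',')
snap('wrist','w11')
E
```

```text
t 14.275 tcp [ 0.484  -0.049   0.0061] d_mm [-1.7 -0.3 -3.1] tool [ 1.7 -0.3  3.1] rot [0.06 0.28 0.16] F [-1.41 -0.8   0.24] w 87.1 N 1
1.7,-0.3,3.1,0.001,0.005,0.003
```

View pics/w11.png

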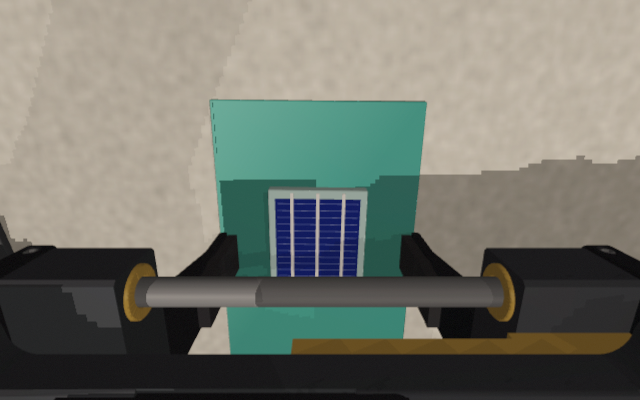

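Emit:
{"op": "carry_out", "data": {
  "commands": [1.5,0,3,0.001,0.004,0.003,0,0,0.8,0,0,0,0,0,0,0,0,0,0,0,0,0,0,0,0,0,0,0,0,0],
  "grip": 42
}}

```text
time_s: 14.95
tcp_pos: [0.4831, -0.0488, 0.003]
ee_rot: [[-1.0, 0.0, 0.003], [0.0, 1.0, 0.0], [-0.003, 0.0, -1.0]]
wrist_force: [0.3, 0.3, -0.6]
gripper_width: 0.568
```

Emit:
{"op": "carry_out", "data": {
  "commands": [0,0,0,0,0,0,0,0,0,0,0,0]
}}

```text
time_s: 15.2
tcp_pos: [0.4832, -0.0488, 0.003]
ee_rot: [[-1.0, 0.0, 0.003], [0.0, 1.0, 0.0], [-0.003, 0.0, -1.0]]
wrist_force: [0.3, -0.0, 0.0]
gripper_width: 0.569
```

```bash
python3 - <<'E'
from h import *
for r in plan([.4823,-.0493,.003],down(90),step=30): print(*r,sep=',')
E
```

```text
t 15.2 tcp [ 0.4832 -0.0488  0.003 ] d_mm [-0.9 -0.5 -0. ] tool [ 0.9 -0.5  0. ] rot [ 0.03  0.17 -0.01] F [ 0.33 -0.04  0.04] w 49.5 N 1
0.9,-0.5,0.0,0.0,0.003,-0.0
```

Emit:
{"op": "carry_out", "data": {
  "commands": [0,0,-5,0,0,0,0,0,-20,0,0,0,0,0,-30,0,0,0,0,0,-30,0,0,0]
}}

```text
time_s: 15.7
tcp_pos: [0.4807, -0.0493, 0.0886]
ee_rot: [[-1.0, 0.001, -0.004], [0.001, 1.0, -0.001], [0.004, -0.001, -1.0]]
wrist_force: [0.9, 0.9, -0.7]
gripper_width: 0.57
```

```bash
python3 - <<'E'
from h import *
for r in plan([.5963,-.2245,.10],down(100.2),step=45): print(*r,sep=',')
E
```

```text
t 15.7 tcp [ 0.4807 -0.0493  0.0886] d_mm [ 115.6 -175.2   11.4] tool [-115.6 -175.2  -11.8] rot [ -0.03  -0.24 -10.24] F [ 0.87  0.93 -0.73] w 49.6 N 5
-23.1,-35.0,-2.4,-0.0,-0.001,-0.036
-21.9,-35.8,-2.3,-0.0,-0.001,-0.036
-20.6,-36.6,-2.3,-0.0,-0.001,-0.036
-19.2,-37.3,-2.3,-0.0,-0.001,-0.036
-17.9,-38.0,-2.3,-0.0,-0.001,-0.036
```

```bash
python3 - <<'E'
from h import *
for r in plan([.665,-.212,.11],down(100.2),step=55): print(*r,sep=',')
E
```

```text
t 15.7 tcp [ 0.4807 -0.0493  0.0886] d_mm [ 184.3 -162.7   21.4] tool [-184.3 -162.6  -22.1] rot [ -0.03  -0.24 -10.24] F [ 0.87  0.93 -0.73] w 49.6 N 5
-36.9,-32.5,-4.4,-0.0,-0.001,-0.036
-35.7,-33.8,-4.4,-0.0,-0.001,-0.036
-34.4,-35.1,-4.4,-0.0,-0.001,-0.036
-33.2,-36.3,-4.3,-0.0,-0.001,-0.036
-31.9,-37.4,-4.3,-0.0,-0.001,-0.036
```

Emit:
{"op": "carry_out", "data": {
  "commands": [-37,-32,-6,0,-0.001,-0.036,-36,-34,-6,0,-0.001,-0.036,-34,-35,-5,0,-0.001,-0.036,-33,-36,-4,0,0,-0.036,-32,-37,-4,0,0,-0.036]
}}

```text
time_s: 16.32
tcp_pos: [0.6698, -0.2121, 0.1201]
ee_rot: [[-0.982, -0.19, 0.005], [-0.19, 0.982, 0.001], [-0.005, -0.0, -1.0]]
wrist_force: [0.6, 0.9, 0.3]
gripper_width: 0.57
```

Emit:
{"op": "carry_out", "data": {
  "commands": [0,0,0,0,0,0,0,0,0,0,0,0]
}}

```text
time_s: 16.58
tcp_pos: [0.6706, -0.2142, 0.1187]
ee_rot: [[-0.983, -0.186, 0.004], [-0.186, 0.983, 0.001], [-0.004, 0.0, -1.0]]
wrist_force: [0.8, -0.4, -0.5]
gripper_width: 0.57
```

```bash
python3 - <<'E'
from h import *
plan([.665,-.212,.11],down(100.2))
import json
k=calibration('wrist'); snap('wrist','w12')
json.dump({a:np.array(k[a]).tolist() for a in k},open('k12.json','w'))
E
```

```text
t 16.575 tcp [ 0.6706 -0.2142  0.1187] d_mm [-5.6  2.2 -8.7] tool [5.1 3.2 8.7] rot [0.02 0.25 0.53] F [ 0.81 -0.43 -0.48] w 49.6 N 1
```

View pics/w12.png

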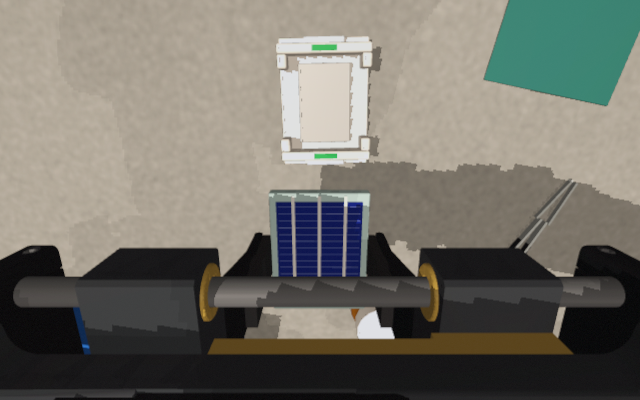

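```bash
python3 - <<'E'
import cv2
im=cv2.imread('pics/w12.png')[28:172,262:388]
cv2.imwrite('pics/w12z.png',cv2.resize(im,None,fx=4,fy=4,interpolation=cv2.INTER_CUBIC))
im=cv2.imread('pics/w12.png')[180:290,245:395]
cv2.imwrite('pics/w12c.png',cv2.resize(im,None,fx=5,fy=5,interpolation=cv2.INTER_CUBIC))
E
```

```text
(no output)
```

View pics/w12z.png

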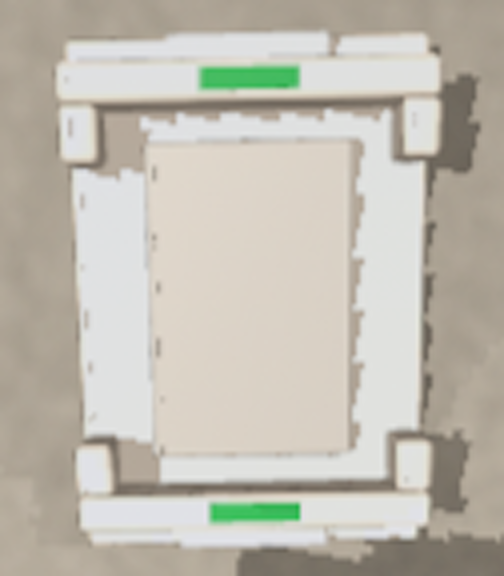

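View pics/w12c.png

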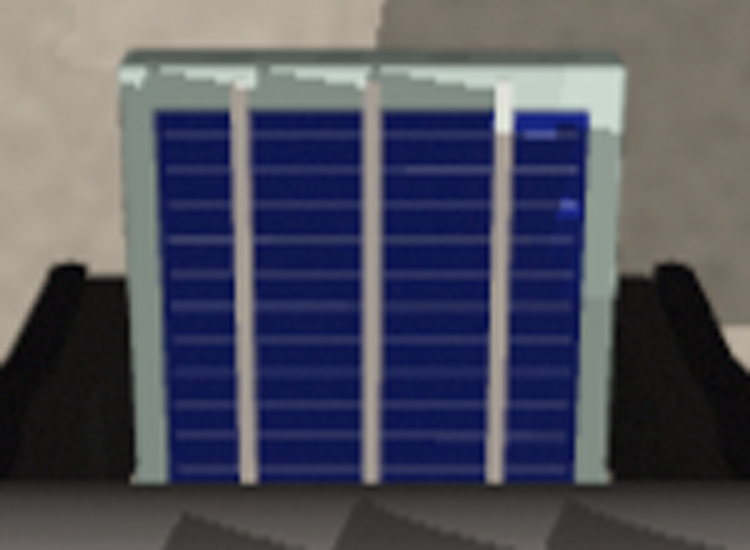

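```bash
python3 - <<'E'
from h import *
import json
c=json.load(open('k12.json')); np.set_printoptions(precision=4,suppress=True)
f=lambda a:[[(u+.5)/4-.5+262,(v+.5)/4-.5+28] for u,v in a]
def quad(n,z,uv):
    P=back(c,f(uv),z); print(n,P.mean(0)); 
    for i in range(4):
        d=P[(i+1)%4]-P[i]; print('   ',np.linalg.norm(d[:2]), np.degrees(np.arctan2(d[1],d[0])))
quad('pad',.009,[(146,142),(352,141),(350,452),(155,454)])
quad('inner endwalls/outer posts',.023,[(60,103),(440,94),(430,491),(80,495)])
quad('green',.023,[(200,67),(299,67),(300,520),(210,521)])
s=sense(); p=np.array(s['tcp_pos']);R=np.array(s['ee_rot'])
g=lambda a:[[(u+.5)/5-.5+245,(v+.5)/5-.5+180] for u,v in a]
for z in (.1237,.1247,.1257):
    P=back(c,g([(120,66),(626,66)]),z); print(z,[(R.T@(q-p)*1000).round(1) for q in P], np.linalg.norm(P[0]-P[1]))
E
```

```text
pad [ 0.5968 -0.2241  0.009 ]
    0.039330756385795244 101.05764677421314
    0.059018699193515184 11.947109761554765
    0.0397486397264942 -78.61975070188112
    0.05923749135652068 -168.45978171055518
inner endwalls/outer posts [ 0.5968 -0.224   0.023 ]
    0.06823583444831731 102.0514633033659
    0.07139323699606509 11.879046321002804
    0.06826917591162324 -78.54764341353513
    0.07067950070047543 -168.14669750664
green [ 0.597 -0.224  0.023]
    0.017662629060269885 100.79924906237848
    0.08153760053245099 11.8176351960833
    0.017661265695044604 -78.56226438843579
    0.081734420814329 -168.18309268138722
0.1237 [array([ 33.8, -25.2,  -5. ]), array([33.9, 24.8, -5. ])] 0.05001750290179999
0.1247 [array([ 34.1, -25.1,  -6. ]), array([34.2, 24.6, -6. ])] 0.049700219667476425
0.1257 [array([ 34.4, -24.9,  -7. ]), array([34.4, 24.4, -7. ])] 0.04938293643315292
```

```bash
python3 - <<'E'
from h import *
for r in plan([.5978,-.2238,.06],down(101.6),step=30): print(*r,sep=',')
E
```

```text
t 16.625 tcp [ 0.6706 -0.2141  0.1188] d_mm [-72.8  -9.7 -58.8] tool [73.6  4.1 58.5] rot [-0.    0.26 -0.85] F [-0.91  0.21 -2.01] w 49.5 N 4
18.4,1.0,14.6,-0.0,0.001,-0.004
18.4,1.1,14.6,-0.0,0.001,-0.004
18.4,1.2,14.7,-0.0,0.001,-0.004
18.3,1.2,14.7,-0.0,0.001,-0.004
```

Emit:
{"op": "carry_out", "data": {
  "commands": [20,1,14,0,0.001,-0.004,20,1,14,0,0.001,-0.004,18,1,14,0,0.001,-0.004,14,1,12,0,0.001,-0.003,0,0,0,0,0,0]
}}

```text
time_s: 17.25
tcp_pos: [0.5934, -0.2192, 0.0654]
ee_rot: [[-0.978, -0.207, -0.0], [-0.207, 0.978, 0.001], [0.0, 0.001, -1.0]]
wrist_force: [0.3, 0.0, 0.1]
gripper_width: 0.564
```

```bash
python3 - <<'E'
from h import *
for r in plan([.5978,-.2238,.03],down(101.6),step=30): print(*r,sep=',')
E
```

```text
t 17.25 tcp [ 0.5934 -0.2192  0.0654] d_mm [  4.4  -4.6 -35.4] tool [-3.4 -5.4 35.4] rot [ 0.04 -0.01  0.34] F [0.33 0.02 0.07] w 49.1 N 2
-1.7,-2.7,17.7,0.0,-0.0,0.003
-1.7,-2.7,17.7,0.0,-0.0,0.003
```

Emit:
{"op": "carry_out", "data": {
  "commands": [-2.5,-4,15,0,0,0.004,-1,-1.5,13,0,0,0.002,0,0,0,0,0,0]
}}

```text
time_s: 17.62
tcp_pos: [0.6001, -0.2233, 0.037]
ee_rot: [[-0.979, -0.202, 0.003], [-0.202, 0.979, 0.0], [-0.003, -0.0, -1.0]]
wrist_force: [0.5, 0.0, -1.2]
gripper_width: 0.568
```

```bash
python3 - <<'E'
from h import *
for r in plan([.5978,-.2238,.03],down(101.6),step=30): print(*r,sep=',')
E
```

```text
t 17.625 tcp [ 0.6001 -0.2233  0.037 ] d_mm [-2.3 -0.5 -7. ] tool [ 2.4 -0.   7. ] rot [-0.03  0.16  0.07] F [ 0.51  0.05 -1.19] w 49.4 N 1
2.4,-0.0,7.0,-0.0,0.003,0.001
```

Emit:
{"op": "carry_out", "data": {
  "commands": [2.4,0,4,0,0.003,0.001,0,0,0,0,0,0]
}}

```text
time_s: 17.88
tcp_pos: [0.5981, -0.2239, 0.0325]
ee_rot: [[-0.98, -0.201, -0.0], [-0.201, 0.98, -0.001], [0.0, -0.001, -1.0]]
wrist_force: [0.1, -0.2, -0.3]
gripper_width: 0.567
```

```bash
python3 - <<'E'
from h import *
for r in plan([.5978,-.2238,.03],down(101.6),step=30): print(*r,sep=',')
snap('wrist','w13'); snap('top','t13')
im=cv2.imread('pics/t13.png')[120:200,400:500]; cv2.imwrite('pics/t13z.png',cv2.resize(im,None,fx=6,fy=6))
E
```

```text
t 17.875 tcp [ 0.5981 -0.2239  0.0325] d_mm [-0.3  0.1 -2.5] tool [0.3 0.1 2.5] rot [-0.04 -0.03  0.02] F [ 0.08 -0.22 -0.28] w 49.3 N 1
0.3,0.1,2.5,-0.001,-0.0,0.0
```

View pics/w13.png

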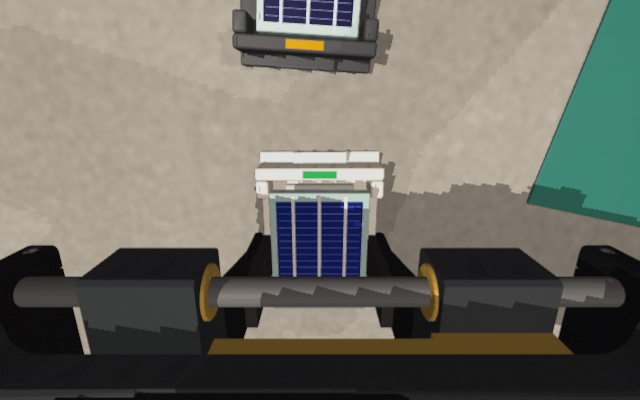

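The coupon is centred over the carrier (carrier cols 257–382, coupon 271–369). Lowering.

Emit:
{"op": "carry_out", "data": {
  "commands": [0.3,0.1,6,0,0,0,0,0,5,0,0,0]
}}

```text
time_s: 18.23
tcp_pos: [0.599, -0.224, 0.0225]
ee_rot: [[-0.979, -0.202, 0.003], [-0.202, 0.979, -0.001], [-0.003, -0.002, -1.0]]
wrist_force: [-0.3, -0.5, -1.2]
gripper_width: 0.569
```

```bash
python3 - <<'E'
from h import *
for r in plan([.5978,-.2238,.012],down(101.6),step=30): print(*r,sep=',')
E
```

```text
t 18.225 tcp [ 0.599  -0.224   0.0225] d_mm [ -1.2   0.2 -10.5] tool [ 1.1  0.5 10.5] rot [-0.11  0.15  0.04] F [-0.31 -0.52 -1.2 ] w 49.5 N 1
1.1,0.5,10.5,-0.002,0.003,0.001
```

Emit:
{"op": "carry_out", "data": {
  "commands": [1,0.4,4,-0.002,0.003,0,0.2,0.1,4,0,0,0]
}}

```text
time_s: 18.48
tcp_pos: [0.5975, -0.2238, 0.0137]
ee_rot: [[-0.979, -0.202, -0.001], [-0.202, 0.979, 0.0], [0.001, 0.0, -1.0]]
wrist_force: [0.3, -0.1, -0.8]
gripper_width: 0.568
```

```bash
python3 - <<'E'
from h import *
for r in plan([.5978,-.2238,.0105],down(101.6),step=30): print(*r,sep=',')
E
```

```text
t 18.475 tcp [ 0.5975 -0.2238  0.0137] d_mm [ 0.3 -0.  -3.2] tool [-0.3 -0.1  3.2] rot [ 0.02 -0.05  0.04] F [ 0.28 -0.14 -0.78] w 49.5 N 1
-0.3,-0.1,3.2,0.0,-0.001,0.001
```

Emit:
{"op": "carry_out", "data": {
  "commands": [0,0,2,0,0,0,0,0,1.2,0,0,0]
}}

```text
time_s: 18.73
tcp_pos: [0.5973, -0.2237, 0.01]
ee_rot: [[-0.979, -0.202, -0.002], [-0.202, 0.979, 0.0], [0.002, 0.001, -1.0]]
wrist_force: [-2.7, 1.4, 6.4]
gripper_width: 0.566
```

```bash
python3 - <<'E'
from h import *
for r in plan([.5978,-.2238,.0105],down(101.6),step=30): print(*r,sep=',')
E
```

```text
t 18.725 tcp [ 0.5973 -0.2237  0.01  ] d_mm [ 0.5 -0.1  0.5] tool [-0.5 -0.2 -0.5] rot [ 0.03 -0.1   0.04] F [-2.73  1.35  6.36] w 49.3 N 1
-0.5,-0.2,-0.5,0.001,-0.002,0.001
```

It has seated (6 N at the expected height). Releasing and rising.

Emit:
{"op": "carry_out", "data": {
  "commands": [0,0,0,0,0,0,0,0,0,0,0,0,0,0,0,0,0,0],
  "grip": 68
}}

```text
time_s: 19.1
tcp_pos: [0.5978, -0.2238, 0.0106]
ee_rot: [[-0.979, -0.202, -0.0], [-0.202, 0.979, -0.0], [0.0, -0.0, -1.0]]
wrist_force: [-0.2, 0.1, -0.3]
gripper_width: 0.762
```

Emit:
{"op": "carry_out", "data": {
  "commands": [0,0,-5,0,0,0,0,0,-20,0,0,0,-15,0,-40,0,0,0,-40,0,-30,0,0,0,0,0,0,0,0,0]
}}

```text
time_s: 19.73
tcp_pos: [0.6527, -0.2128, 0.1097]
ee_rot: [[-0.979, -0.202, 0.0], [-0.202, 0.979, -0.0], [0.0, -0.0, -1.0]]
wrist_force: [-1.2, -0.5, -0.1]
gripper_width: 0.781
```

```bash
python3 - <<'E'
from h import *
np.set_printoptions(precision=4,suppress=True)
plan([.5978,-.2238,.0105],down(101.6),step=30)
k=calibration('wrist'); snap('wrist','w14'); snap('top','t14'); snap('scene','s14')
pk=np.array([.5968,-.2240,.016]); a=np.radians(11.6); X=np.array([np.cos(a),np.sin(a),0]);Y=np.array([-np.sin(a),np.cos(a),0])
print(proj(k,[pk+sx*.033*X+sy*.025*Y for sx,sy in((1,1),(1,-1),(-1,-1),(-1,1))]))
im=cv2.imread('pics/w14.png')[60:220,250:400]; cv2.imwrite('pics/w14z.png',cv2.resize(im,None,fx=3.7,fy=3.7,interpolation=cv2.INTER_CUBIC))
E
```

```text
t 19.725 tcp [ 0.6527 -0.2128  0.1097] d_mm [-54.9 -11.  -99.2] tool [56.   0.4 99.2] rot [-0.02 -0.    0.03] F [-1.15 -0.54 -0.05] w 68.0 N 4
[[351.4048 170.4969]
 [287.9434 170.3883]
 [285.6996  81.811 ]
 [354.0914  81.9296]]
```

View pics/w14.png

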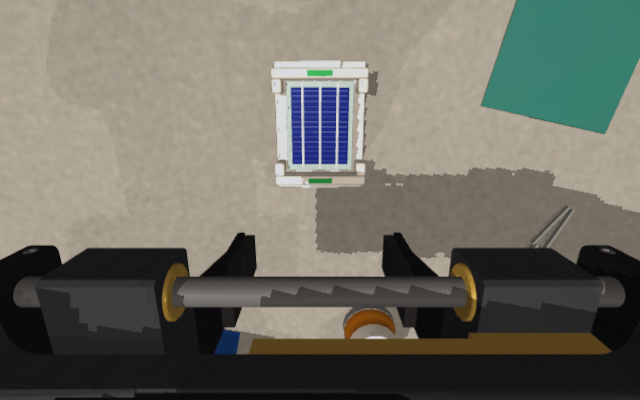

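View pics/w14z.png

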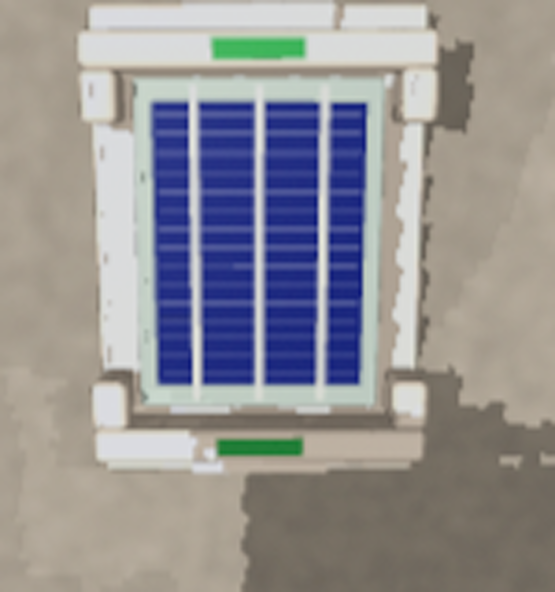

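View pics/s14.png

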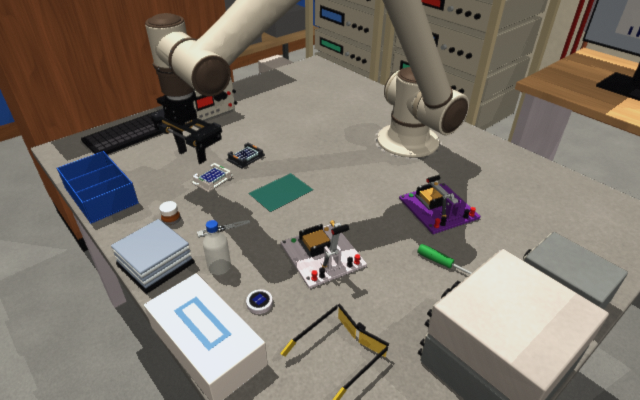

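The coupon lies in the carrier within about 1 px of the pocket prediction (cols 286–353, rows 81–169). Now checking the contact finger.

```bash
python3 - <<'E'
import cv2
a=cv2.imread('pics/s14.png')[210:300,270:380]; b=cv2.imread('pics/t14.png')[130:220,220:330]
import numpy as np
cv2.imwrite('pics/f14.png',np.hstack([cv2.resize(a,None,fx=3.6,fy=3.6,interpolation=cv2.INTER_CUBIC),cv2.resize(b,None,fx=3.6,fy=3.6,interpolation=cv2.INTER_CUBIC)]))
E
```

```text
(no output)
```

View pics/f14.png

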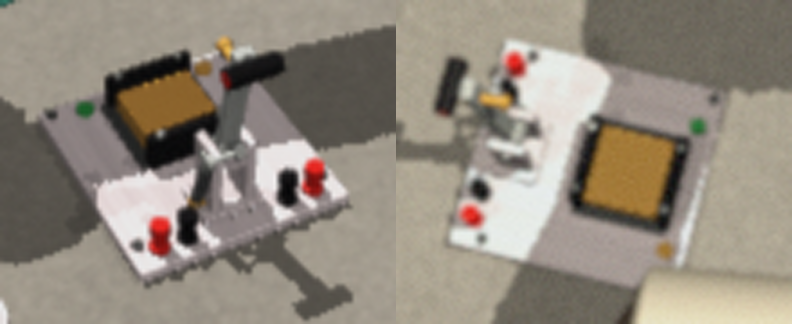

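The finger stands open and the chuck is empty, so I'm handing the job in.

```bash
python3 -c "
from station import finish_job
print(finish_job())"
```

```text
the job is handed in; nothing more can be done
None
```

The job is done and handed in at about 20 s on the robot's clock; the station gave no verdict.

- **Finger:** I gripped the cross-bar by its end faces and swung it up and over by about 93° (roughly 1.6 rad). After release it stayed open, and the last scene and top pictures show it still standing open over an empty chuck.
- **Coupon:** I lifted it from the jig by its short ends and laid it flat on the green mat, then let go. I took it again by its long sides and lowered it into the white carrier, where it touched the pad at the expected height (about 6 N) before I released it.
- **Last checks:** In the wrist picture after release, the coupon lies flat in the pocket, within about 1 px (roughly 1 mm) of the centre I predicted. The gripper is about 100 mm above it and touching nothing. The pictures show the stored coupon, the bystanders and the purple jig where they were, but I judged this by eye and did not measure it.

No check failed. The arm sometimes drifted a few millimetres between moves (up to 7 mm above the mat), and I corrected this before each contact.

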